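# Clamp a resin slice for edge grinding

### The job

Get the resin-cast ore slice ready for edge grinding: slide it lengthways into the slot of the clamp until it is fully home against the end stop, then press the black plunger knob down to its stop, so that the brass catch snaps over its flange and the slice stays gripped by itself. How high the knob stands depends on the last user, so press slowly and feel for its stop; about 20 N is enough and more than 45 N damages the clamp. Leave the spray bottle, the hand grinder and the screwdriver where they are.

Things in the scene. Friction and masses are not known exactly. Their poses are not given: they have to be found in the camera images.
- resin_specimen: loose pale resin slab with an ore slice cast in it, 50 mm (its x) by 74 mm (its y) by 20 mm thick, 110 g, lying flat on the worktop; origin at the centre of its underside. Either end may go first into the slot.
- clamp: hold-down clamp, fixed on the worktop. Origin on the worktop under its plate; x points along the slot from mouth to end stop, z up. Dark steel plate: x -100 to +95 mm, y +-56 mm, 10 mm thick; the slab slides on it. A 19 mm post at x = +78 mm, 118 mm high, carries a blue arm over the slot, underside 50 to 70 mm over the worktop. A slab fully home has its centre at x = +13 mm.
- slot_mouth (a point): point on top of the plate, on the centre line at x = -35 mm in the clamp's frame, between the tips of two flared guides, 30 mm high over the worktop and about 70 mm apart there, which lead to the rails 23 mm further in. In front of it 65 mm of bare plate.
- plunger (a joint): travel of the upright spring plunger at x = +22 mm, y = 0 of the clamp, in m: 0 up, 0.030 down at its stop; the catch then holds it at about 0.028. Black domed knob 34 mm wide over a 40 mm flange; its top is somewhere from 137 to 158 mm over the worktop when up, as the last user set the arm. The push grows from 2 N to 10 to 14 N over a slab, then steeply at the stop.
- catch (a joint): angle of the brass spring catch in rad, hinged on the arm on the clamp's +y side: 0 closed (upright); the passing flange pushes it outwards (up to 0.4) and it springs back over the flange in the last 1.5 mm of the stroke. Its tip stands 24 to 34 mm from the plunger's axis and is always 10 mm or more below the top of the knob.
- spray_bottle: loose red spray bottle with a dark pistol head, 145 x 72 mm, 149 mm high; origin under it. Bystander.
- grinder: loose grey hand grinder lying down, 57 mm thick, 174 mm long along its y; origin under its middle. Bystander.
- screwdriver: loose red-handled screwdriver lying down, 184 mm long along its y, 25 mm thick; origin under its middle. Bystander.
- end_stop (a point): foot of the end stop's face, centre line, x = +50 mm. Two steel rails run from x = -12 to +50 mm, 53 mm apart, with inward lips 22.5 mm above the plate (lip tops 36.5 mm over the worktop, 41 mm apart): the slab goes in only from the mouth. Home, its rear end stands at x = -24 mm, 12 mm out of the rails.
Things that resemble listed ones, but are neither listed nor needed, are in the scene too. What is shaped like the resin_specimen but red is not meant.

How it is judged:
By the outcome, as a careful person would: the job done as asked, in the order asked, and still so for the second after the job is handed in, with the robot touching nothing.
It also fails if it takes over 72 s, if anything falls off the work surface, if the arm or the gripper's body presses on something with over 40 N, if the wrist force passes 120 N, or if a joint passes its speed limit or range.

### The arm

A 7-joint arm with a two-finger parallel gripper is mounted at the origin on a cart in front of the work surface, level with it; the furniture and walls round the work are solid. World frame = base frame: x ahead of the robot, y to its left, z up, the work surface at z = 0. Lengths are in m, angles in rad, forces in N, time in s.
With the tool pointing down it reaches from about 0.4 to 0.85 m from the base axis. Payload 10.4 kg.
Tool frame: the origin (TCP) lies on the centre line of the jaws, within the pads' length; the fingertips stand r.tip_extent ahead of it and the grasp point (between the pads) lies 3 mm ahead of it (r.tip_extent is the distance from the TCP to the fingertips, in m); z points along the fingers, y is the direction in which the jaws open and shut (so a half turn about z gives the same grasp; the last joint's range is limited). The gripper opens to 87 mm and grips with 3 to 60 N. Pads are 19 mm wide; open, the fingers measure 117 mm over their backs; the gripper's body (75 mm by 190 mm) begins 51 mm behind the grasp point.
Start: joints at [1.144, 0.332, -0.065, 1.46, 0.022, 1.35, -0.088], TCP at [0.246, -0.575, 0.245] pointing down, gripper open.
Joint ranges: [-2.6, 2.6], [-0.5, 2.12], [-1.47, 1.34], [0.16, 2.42], [-1.27, 4.41], [0.06, 2.06], [-2.6, 2.6]. Speed limits (rad/s): [2.22, 2.22, 2.79, 2.79, 3.14, 3.14, 3.14].

### API

Orientations are given as a unit quaternion [x, y, z, w].
In Python, from bench import r gives the robot as it stands. The module is installed in compiled form; this text tells all that it offers.
- The arm moves only by the shell command python3 -m jog 'ROWS' [FORCE]. ROWS is JSON, a list of rows, each a list of 5 numbers: the shift along the tool's x, y, z in cm, then the turn about the tool's z in rad, then the closure, from 0 (fully open) to 1 (shut). A call has exactly 10 rows; each row shifts and turns the pose as measured when the row begins, along the tool's axes as they then stand; what a row does not reach is not made up. A row lasts 1/10 s, in which the tool goes at most 50 mm and 8.59 degrees, less where a joint would pass 70% of its speed; a pose out of reach is approached as far as the arm can. A call with a gripper value outside its range is refused whole. The fingers move at their own pace and stop on an object; FORCE is the grip in N (left out, the last holds). Time passes only in rows, so rows that do not move let the fingers close, or fill a call up. It gives the time, the measured TCP pose, the force and the opening at its end, in the units of the state.
- r.read_state(): the state, without advancing time (a new reading comes with each control period).
- r.camera(name): name is "scene" or "top" or "wrist"; returns a dict with "pixels" (480x640x3 uint8, red, green, blue), "fx", "fy", "cx", "cy" (pixels), "camera_from_world" (4x4, takes a point from world to camera coordinates). Camera axes: x right, y up, looking along -z (the intrinsics and any distortion apply to the point x, -y, -z); pixel columns grow to the right and rows downward; lengths in m; the calibration is good to about 2 mm. The wrist camera is an equidistant fisheye: a pixel r from the principal point sees the ray r / f radians off the axis. A picture is of the moment at which its call begins. There is no depth.
- r.close_job(): hands the job in, once; it reports no verdict.
The state is a dict: "time": time; "joint_positions": joint angles; "joint_vel": joint speeds; "joint_torque": joint torques, N m; "ee_pos": TCP position; "eef_rot": TCP orientation; "ft_force": force on the tool from outside, world axes, zero at the start; "torque": the same for the moment, N m; "width": finger opening in m.
Only numpy, scipy, OpenCV 4.12 (cv2) and the standard library are available. Lean on these libraries where they do the work, as an engineer would, in place of code of your own. Each camera call takes 0.05 s, during which the arm holds its last target. There are 200 camera calls.

## Working session

There is one attempt and no reset: what is moved stays moved. The work goes in short steps, Python scripts to look and compute and a shell command to move; the robot and the scene stay as the last step left them, time stands still between calls to the robot, and variables do not carry over. Pictures are saved under pics/ and viewed, about 8 in all and at most 12, crops included, and the job is handed in when it is done.

```bash
mkdir -p pics; cat > h.py <<'E'
import numpy as np,cv2
from bench import r
def shot(n,f):
    c=r.camera(n); cv2.imwrite('pics/'+f+'.png',c['pixels'][:,:,::-1]); np.savez('pics/'+f+'.npz',**{k:np.array(v) for k,v in c.items()}); return c
def ray(f,u,v):
    c=np.load('pics/'+f+'.npz'); M=c['camera_from_world']; R=M[:3,:3]; o=-R.T@M[:3,3]
    x=(u-c['cx'])/c['fx'];y=(v-c['cy'])/c['fy']
    if 'wrist' in f:
        t=np.hypot(x,y); s=np.sin(t)/max(t,1e-9); d=np.array([x*s,-y*s,-np.cos(t)])
    else: d=np.array([x,-y,-1.])
    return o,R.T@d
def at(f,u,v,z):
    o,d=ray(f,u,v); return o+d*(z-o[2])/d[2]
def proj(f,p):
    c=np.load('pics/'+f+'.npz'); q=(c['camera_from_world']@np.r_[p,1])[:3]; x,y,z=q[0],-q[1],-q[2]
    if 'wrist' in f:
        rr=np.hypot(x,y); t=np.arctan2(rr,z); x,y=x/rr*t,y/rr*t
    else: x,y=x/z,y/z
    return np.array([c['fx']*x+c['cx'],c['fy']*y+c['cy']])
E
python3 - <<'E'
from h import *
for n in ['scene','top','wrist']:
    c=shot(n,n+'0'); print(n,[c[k] for k in c if k not in('pixels','camera_from_world')], -c['camera_from_world'][:3,:3].T@c['camera_from_world'][:3,3])
s=r.read_state();print(s,r.tip_extent)
E
```

```text
scene [569.2967464797497, 569.2967464797497, 319.2979990968762, 239.9561239508001] [-0.46498067  0.88110468  0.79834872]
top [537.2405358902986, 537.2405358902986, 318.8184394568468, 238.60634229653334] [ 0.30599162 -0.00560325  1.48410904]
wrist [371.64829954431775, 371.64829954431775, 320.94801676748943, 239.40317135248324] [ 0.32220246 -0.54253378  0.38515299]
{'time': 0.15, 'joint_positions': array([ 1.14444133,  0.33270918, -0.06470901,  1.46069786,  0.02162836,
        1.34987839, -0.08849199]), 'joint_vel': array([-6.21596934e-04, -3.78346240e-03,  1.18566316e-05, -3.57200781e-03,
        1.03950338e-03, -2.87882935e-03, -1.30681080e-04]), 'joint_torque': array([ 3.27163089e-04, -6.23632979e+01,  2.45573418e-02, -3.90145218e+01,
       -6.13676501e-02,  3.72037443e-02,  7.83791234e-05]), 'ee_pos': array([ 0.2454507 , -0.57452429,  0.24397179]), 'eef_rot': array([ 9.79687857e-01,  2.00527941e-01, -1.31512075e-04, -4.80579387e-04]), 'ft_force': array([-0.65177902,  0.28370787,  0.86274383]), 'torque': array([-0.01813912,  0.00947151, -0.03834761]), 'width': 0.0874029746105726} 0.022
```

View pics/top0.png

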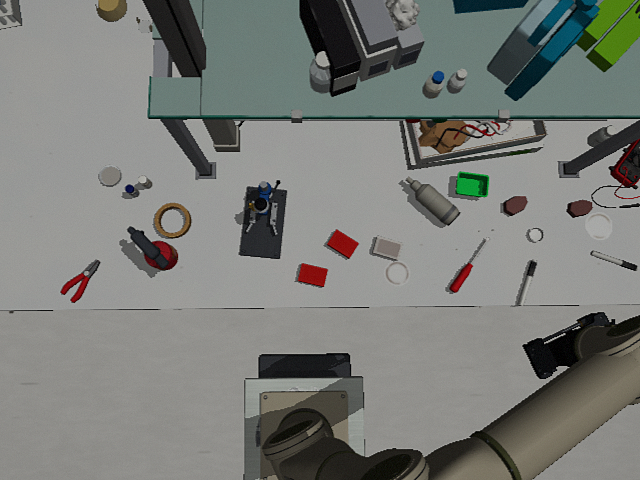

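View pics/scene0.png

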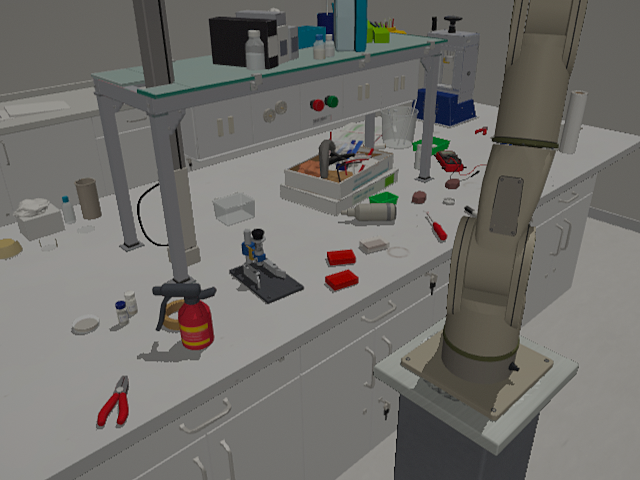

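Top view: the candidates are red slabs at (342,243) and (312,274), which are excluded by colour, and a pale slab at (387,247), which fits the description. The white ring at (397,272) isn't a slab. The clamp is at (262,220), with its mouth towards the robot. A glass shelf overhangs from about row 117 up. I'll check the choice in one close crop.

```bash
python3 - <<'E'
import cv2
a=cv2.imread('pics/top0.png')[170:300,225:425]
cv2.imwrite('pics/crop1.png',cv2.resize(a,None,fx=4,fy=4,interpolation=cv2.INTER_CUBIC))
E
```

```text
(no output)
```

View pics/crop1.png

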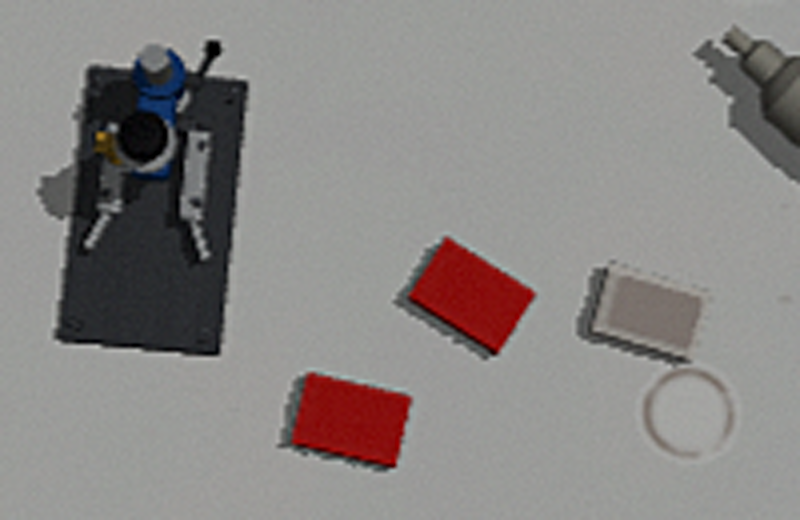

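The crop confirms the pale slab with the ore slice: its top corners are at crop (608,264), (706,294), (689,358) and (594,333). The plate corners are at (88,66), (247,80), (220,354) and (57,341), and the catch is to the left of the knob, on +y. The red pair and the ring are excluded.

```bash
cat >> h.py <<'E'
def fit(w,m):
    w=np.array(w)[:,:2];m=np.array(m,float); a=w-w.mean(0);b=m-m.mean(0)
    th=np.arctan2((b[:,0]*a[:,1]-b[:,1]*a[:,0]).sum(),(b*a).sum()); R=np.array([[np.cos(th),-np.sin(th)],[np.sin(th),np.cos(th)]])
    t=w.mean(0)-R@m.mean(0); return th,t,np.abs(w-(m@R.T+t)).max()
E
python3 - <<'E'
from h import *
P=lambda L,z:[at('top0',225+(u+.5)/4-.5,170+(v+.5)/4-.5,z) for u,v in L]
print('clamp',fit(P([(88,66),(247,80),(220,354),(57,341)],.01),[(.095,.056),(.095,-.056),(-.1,-.056),(-.1,.056)]))
w=P([(608,264),(706,294),(689,358),(594,333)],.02)
print('slab',fit(w,[(.025,.037),(.025,-.037),(-.025,-.037),(-.025,.037)]))
print(np.round(P([(145,137)],.148),3), [np.round(at('top0',u,v,.4),3) for u,v in [(150,117),(640,117)]])
from scipy.spatial.transform import Rotation as R
print(R.from_quat(r.read_state()['eef_rot']).as_matrix().round(3))
o,d=ray('top0',202,117);o2,d2=ray('scene0',160,106)
# shelf front-left corner
o,d=ray('top0',149,117);A=np.c_[d,-d2];s=np.linalg.lstsq(A,o2-o,rcond=None)[0];print(o+s[0]*d,o2+s[1]*d2)
E
```

```text
clamp (np.float64(-0.09578105325459553), array([0.57703028, 0.11062294]), np.float64(0.0006464173937895112))
slab (np.float64(-0.2767816175778153), array([ 0.49866966, -0.23163686]), np.float64(0.003862429958753716))
[[0.596 0.105 0.148]] [array([0.728, 0.317, 0.4  ]), array([ 0.728, -0.726,  0.4  ])]
[[ 0.92   0.393 -0.   ]
 [ 0.393 -0.92   0.001]
 [-0.    -0.001 -1.   ]]
[0.69533277 0.29441807 0.48372422] [0.68798008 0.28352195 0.4775948 ]
```

```bash
cat >> h.py <<'E'
from scipy.spatial.transform import Rotation as Rn
CT,CP=-0.0958,np.array([.5770,.1106])
def cl(x,y): c,s=np.cos(CT),np.sin(CT); return CP+np.array([c*x-s*y,s*x+c*y])
def go(x,y,z,ang,mv=True):
    "print tool-frame shift in cm to world target, and turn so that tool x points at world angle ang"
    s=r.read_state();M=Rn.from_quat(s['eef_rot']).as_matrix();p=s['ee_pos'];a=np.arctan2(M[1,0],M[0,0])
    d=(M.T@(np.array([x,y,z])-p))*100; t=-((ang-a+np.pi)%(2*np.pi)-np.pi)
    c=np.cos(-CT)*(p[0]-CP[0])-np.sin(-CT)*(p[1]-CP[1]),np.sin(-CT)*(p[0]-CP[0])+np.cos(-CT)*(p[1]-CP[1])
    print('t',round(s['time'],2),'tcp',p.round(4),'clamp-frame',np.round(c,4),'ang',round(a,3),'F',s['ft_force'].round(1),'w',round(s['width'],4),'j',s['joint_positions'].round(2)); print('shift cm',d.round(2),'turn',round(t,3))
E
J="[3.8,-2.4,0,0,0]"
python3 -m jog '[[3.8,-2.4,0,0,0],[3.8,-2.4,0,0,0],[3.8,-2.4,0,0,0],[3.8,-2.4,0,0,0],[3.8,-2.4,0,0,0],[3.8,-2.4,0,0,0],[3.8,-2.4,0,0,0],[3.8,-2.4,0,0,0],[3.8,-2.4,0,0,0],[3.8,-2.4,0,0,0]]' 40
python3 -m jog '[[0,0,0,-0.09,0.1],[0,0,0,-0.09,0.1],[0,0,0,-0.09,0.1],[0,0,0,-0.09,0.1],[0,0,0,-0.09,0.1],[0,0,0,-0.09,0.1],[0,0,0,-0.09,0.1],[0,0,0,-0.09,0.1],[0,0,0,-0.09,0.1],[0,0,0,-0.09,0.1]]'
python3 -c "
from h import *
go(.506,-.2057,.1,1.294)"
```

```text
time: 1.15
ee_pos: [0.5044, -0.1971, 0.2405]
eef_rot: [0.981, 0.194, -0.003, -0.001]
ft_force: [1.9, 0.1, -0.2]
width: 0.0872
time: 2.15
ee_pos: [0.5072, -0.1868, 0.238]
eef_rot: [0.784, 0.62, -0.002, -0.005]
ft_force: [1.0, 1.0, 0.3]
width: 0.0784
t 2.15 tcp [ 0.5072 -0.1868  0.238 ] clamp-frame [-0.041  -0.3027] ang 1.338 F [1.  1.  0.3] w 0.0784 j [ 0.69  0.19 -0.48  1.67  0.09  1.31 -0.03]
shift cm [-1.91  0.45 13.79] turn 0.044
```

```bash
python3 -m jog '[[-0.6,0.2,0,0.04,0.1],[-0.6,0.1,0,0,0.1],[-0.5,0.1,0,0,0.1],[0,0,2,0,0.1],[0,0,2,0,0.1],[0,0,2,0,0.1],[0,0,1,0,0.1],[0,0,0,0,0.1],[0,0,0,0,0.1],[0,0,0,0,0.1]]'
python3 - <<'E'
from h import *
go(.506,-.2057,.1,1.294)
shot('wrist','wrist1')
th=-.277;c,s=np.cos(th),np.sin(th)
im=cv2.imread('pics/wrist1.png')
for a,b in [(.025,.037),(.025,-.037),(-.025,-.037),(-.025,.037)]:
    p=proj('wrist1',[.4987+c*a-s*b,-.2316+s*a+c*b,.02]);print(p.round(1))
p=r.read_state()['ee_pos'];print('tcp ground',proj('wrist1',[p[0],p[1],.02]))
cv2.imwrite('pics/wrist1v.png',im)
E
```

```text
time: 3.15
ee_pos: [0.5061, -0.2093, 0.1669]
eef_rot: [0.802, 0.597, -0.002, -0.004]
ft_force: [-0.4, 0.4, -0.4]
width: 0.0786
t 3.15 tcp [ 0.5061 -0.2093  0.1669] clamp-frame [-0.04   -0.3252] ang 1.279 F [-0.4  0.4 -0.4] w 0.0786 j [ 0.7   0.26 -0.45  1.74  0.12  1.18 -0.08]
shift cm [ 0.33 -0.06  6.69] turn -0.015
[351.4 213. ]
[350.4 296.7]
[292.5 297.3]
[288.8 213.8]
tcp ground [321.8316488  229.59315198]
```

View pics/wrist1v.png

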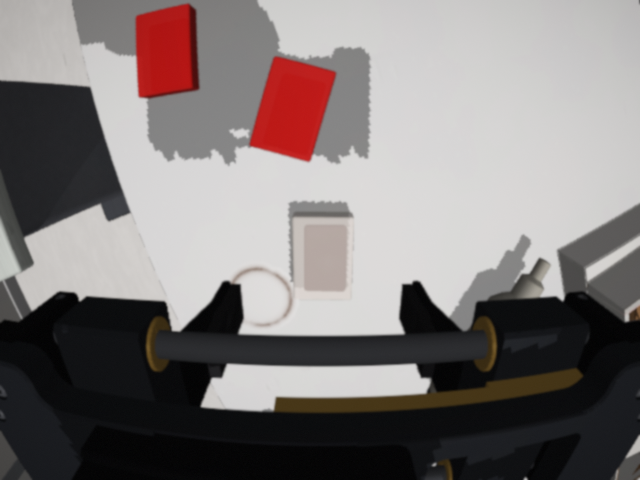

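The wrist view shows the pale slab with its top face at (292–352, 217–298). That agrees with the prediction to about 2 mm, and it lies between the open fingers with the ring clear of the grip end. Descending.

```bash
python3 -m jog '[[0.2,0,2,0,0.1],[0,0,2.5,0,0.1],[0,0,2.5,0,0.1],[0,0,2,0,0.1],[0,0,1.5,0,0.1],[0,0,1,0,0.1],[0,0,0.5,0,0.1],[0,0,0,0,0.1],[0,0,0,0,0.1],[0,0,0,0,0.1]]'
python3 -c "
from h import *
go(.506,-.2067,.026,1.294)"
```

```text
time: 4.2
ee_pos: [0.5122, -0.2093, 0.0508]
eef_rot: [0.803, 0.596, 0.002, 0.003]
ft_force: [0.5, 0.6, -0.9]
width: 0.0784
t 4.2 tcp [ 0.5122 -0.2093  0.0508] clamp-frame [-0.0339 -0.3247] ang 1.278 F [ 0.5  0.6 -0.9] w 0.0784 j [ 0.67  0.4  -0.43  1.84  0.2   0.94 -0.14]
shift cm [ 0.08 -0.69  2.48] turn -0.016
```

```bash
python3 -m jog '[[0,-0.4,0.6,-0.015,0.1],[0,-0.3,0.6,0,0.1],[0,0,0.6,0,0.1],[0,0,0.5,0,0.1],[0,0,0.1,0,0.1],[0,0,0,0,0.4],[0,0,0,0,0.6],[0,0,0,0,0.7],[0,0,0,0,0.7],[0,0,0,0,0.7]]' 40
python3 -c "
from h import *
go(.506,-.2067,.026,1.294)"
```

```text
time: 5.2
ee_pos: [0.5058, -0.2076, 0.0259]
eef_rot: [0.798, 0.603, 0.002, 0.004]
ft_force: [-0.1, -0.3, 0.0]
width: 0.0502
t 5.2 tcp [ 0.5058 -0.2076  0.0259] clamp-frame [-0.0404 -0.3235] ang 1.294 F [-0.1 -0.3  0. ] w 0.0502 j [ 0.67  0.42 -0.42  1.87  0.22  0.88 -0.14]
shift cm [ 0.09 -0.01 -0.01] turn -0.0
```

```bash
python3 -m jog '[[0,0,-1,0,0.7],[0,0,-2,0,0.7],[0,0,-2,0,0.7],[0,0,-2,0,0.7],[0,0,-2,0,0.7],[0,0,-1,-0.1,0.7],[0,0,0,-0.13,0.7],[0,0,0,-0.13,0.7],[0,0,0,-0.13,0.7],[0,0,0,-0.13,0.7]]'
python3 -m jog '[[0,0,0,-0.13,0.7],[0,0,0,-0.13,0.7],[0,0,0,-0.13,0.7],[0,0,0,-0.13,0.7],[0,0,0,-0.13,0.7],[0,0,0,-0.13,0.7],[0,0,0,-0.1,0.7],[0,0,0,-0.05,0.7],[0,0,0,0,0.7],[0,0,0,0,0.7]]'
python3 -c "
from h import *
go(*cl(-.105,0),.125,3.046)"
```

```text
time: 6.2
ee_pos: [0.5054, -0.2066, 0.1374]
eef_rot: [0.567, 0.824, 0.001, 0.006]
ft_force: [-0.7, -0.9, -1.0]
width: 0.0495
time: 7.2
ee_pos: [0.5052, -0.2066, 0.1449]
eef_rot: [0.116, 0.993, -0.004, 0.008]
ft_force: [-0.1, 0.1, 0.0]
width: 0.0499
t 7.2 tcp [ 0.5052 -0.2066  0.1449] clamp-frame [-0.0412 -0.3226] ang 2.909 F [-0.1  0.1  0. ] w 0.0499 j [ 0.9   0.3  -0.69  1.78  0.22  1.12  1.48]
shift cm [10.75 31.1   1.64] turn -0.137
```

```bash
python3 -m jog '[[1.2,2.5,0,0,0.7],[1.2,3.4,0,0,0.7],[1.2,3.4,0,0,0.7],[1.2,3.4,0,0,0.7],[1.2,3.4,0,0,0.7],[1.2,3.4,0,0,0.7],[1.2,3.4,0,0,0.7],[1.2,3.4,0,0,0.7],[0.6,2,0,0,0.7],[0,0,0,0,0.7]]'
python3 -m jog '[[0,0,0,-0.08,0.7],[0,0,0,-0.06,0.7],[0,0,0,0,0.7],[0,0,0,0,0.7],[0,0,0,0,0.7],[0,0,0,0,0.7],[0,0,0,0,0.7],[0,0,0,0,0.7],[0,0,0,0,0.7],[0,0,0,0,0.7]]'
python3 -c "
from h import *
go(*cl(-.105,0),.045,3.046)"
```

```text
time: 8.2
ee_pos: [0.4723, 0.1027, 0.1445]
eef_rot: [0.126, 0.992, -0.005, 0.01]
ft_force: [0.3, -0.2, -0.8]
width: 0.0494
time: 9.2
ee_pos: [0.4726, 0.0997, 0.1451]
eef_rot: [0.06, 0.998, -0.007, 0.01]
ft_force: [-0.6, 0.4, -0.2]
width: 0.0495
t 9.2 tcp [0.4726 0.0997 0.1451] clamp-frame [-0.1028 -0.0208] ang 3.021 F [-0.6  0.4 -0.2] w 0.0495 j [ 0.54  0.19 -0.92  1.92  0.2   1.09  0.99]
shift cm [0.48 2.19 9.98] turn -0.025
```

```bash
python3 -m jog '[[0.1,1,1,-0.025,0.7],[0,1,2,0,0.7],[0,0,2,0,0.7],[0,0,2,0,0.7],[0,0,1.5,0,0.7],[0,0,0.5,0,0.7],[0,0,0,0,0.7],[0,0,0,0,0.7],[0,0,0,0,0.7],[0,0,0,0,0.7]]'
python3 - <<'E'
from h import *
go(*cl(-.105,0),.045,3.046)
print(Rn.from_quat(r.read_state()['eef_rot']).as_matrix().round(4))
shot('top','top1');shot('scene','scene1')
a=cv2.imread('pics/top1.png')[160:290,200:330];b=cv2.imread('pics/scene1.png')[200:330,190:320]
cv2.imwrite('pics/v2.png',cv2.resize(np.hstack([a,b]),None,fx=3,fy=3,interpolation=cv2.INTER_CUBIC))
E
```

```text
time: 10.2
ee_pos: [0.4763, 0.1239, 0.0504]
eef_rot: [0.043, 0.999, -0.006, 0.011]
ft_force: [-0.1, -0.6, -1.6]
width: 0.0497
t 10.2 tcp [0.4763 0.1239 0.0504] clamp-frame [-0.1015  0.0036] ang 3.055 F [-0.1 -0.6 -1.6] w 0.0497 j [ 0.41  0.37 -0.87  1.99  0.38  0.93  0.83]
shift cm [ 0.37 -0.35  0.54] turn 0.009
[[-0.996   0.0866  0.022 ]
 [ 0.0863  0.9962 -0.0122]
 [-0.0229 -0.0102 -0.9997]]
```

View pics/v2.png

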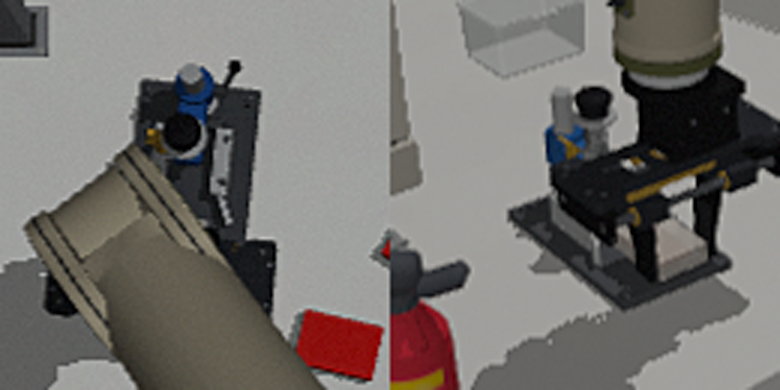

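```bash
python3 -m jog '[[0.1,-0.2,0.4,0.009,0.7],[0,-0.15,0.4,0,0.7],[0,0,0.4,0,0.7],[0,0,0.1,0,0.7],[0,0,0,0,0.7],[0,0,0,0,0.3],[0,0,0,0,0.3],[0,0,0,0,0.3],[0,0,0,0,0.3],[0,0,0,0,0.3]]'
python3 -c "
from h import *
go(*cl(-.105,0),.037,3.046)"
```

```text
time: 11.3
ee_pos: [0.4758, 0.1198, 0.0369]
eef_rot: [0.048, 0.999, -0.006, 0.012]
ft_force: [-0.8, 0.3, -0.0]
width: 0.0608
t 11.3 tcp [0.4758 0.1198 0.0369] clamp-frame [-0.1016 -0.0005] ang 3.045 F [-0.8  0.3 -0. ] w 0.0608 j [ 0.4   0.39 -0.85  2.    0.4   0.9   0.81]
shift cm [ 0.34  0.05 -0.02] turn -0.001
```

```bash
python3 -m jog '[[0,0,0,0,0.7],[0,0,0,0,0.7],[0,0,0,0,0.7],[-0.4,0,0,0,0.7],[-0.6,0,0,0,0.7],[-0.6,0,0,0,0.7],[-0.6,0,0,0,0.7],[-0.6,0,0,0,0.7],[0,0,0,0,0.7],[0,0,0,0,0.7]]' 20
python3 -c "
from h import *
go(*cl(-.052,0),.037,3.046)"
```

```text
time: 12.3
ee_pos: [0.5065, 0.117, 0.0373]
eef_rot: [0.049, 0.999, -0.005, 0.012]
ft_force: [-0.6, -0.0, -0.9]
width: 0.05
t 12.3 tcp [0.5065 0.117  0.0373] clamp-frame [-0.0708 -0.0004] ang 3.044 F [-0.6 -0.  -0.9] w 0.05 j [ 0.38  0.45 -0.82  1.93  0.43  0.93  0.82]
shift cm [-1.88  0.04  0.08] turn -0.002
```

```bash
python3 -m jog '[[-0.3,0,0,0,0.7],[-0.3,0,0,0,0.7],[-0.3,0,0,0,0.7],[-0.3,0,0,0,0.7],[-0.3,0,0,0,0.7],[-0.3,0,0,0,0.7],[0,0,0,0,0.7],[0,0,0,0,0.7],[0,0,0,0,0.7],[0,0,0,0,0.7]]' 20
python3 - <<'E'
from h import *
go(*cl(-.052,0),.037,3.046)
shot('scene','scene2');a=cv2.imread('pics/scene2.png')[200:320,220:320]
cv2.imwrite('pics/v3.png',cv2.resize(a,None,fx=5,fy=5,interpolation=cv2.INTER_CUBIC))
E
```

```text
time: 13.3
ee_pos: [0.5257, 0.1148, 0.0377]
eef_rot: [0.049, 0.999, -0.006, 0.012]
ft_force: [0.7, 0.1, -1.0]
width: 0.0498
t 13.3 tcp [0.5257 0.1148 0.0377] clamp-frame [-0.0515 -0.0007] ang 3.045 F [ 0.7  0.1 -1. ] w 0.0498 j [ 0.37  0.48 -0.81  1.88  0.45  0.95  0.83]
shift cm [0.05 0.07 0.07] turn -0.001
```

View pics/v3.png

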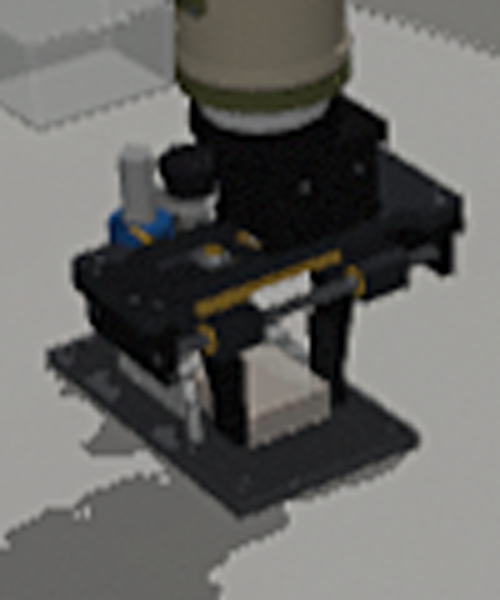

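The slab is inside the rails with its rear end flush with the fingers. Next I release, back off, close and push from behind.

```bash
python3 -m jog '[[0,0,0,0,0.3],[0,0,0,0,0.3],[0,0,0,0,0.3],[0.8,0,0,0,0.3],[1,0,0,0,0.3],[0.9,0,0,0,0.3],[0,0,0,0,0.3],[0,0,0,0,1],[0,0,0,0,1],[0,0,0,0,1]]' 20
python3 -m jog '[[0,0,0,0,1],[0,0,0,0,1],[0,0,0,0,1],[0,0,0,0,1],[-0.4,0,0,0,1],[-0.4,0,0,0,1],[-0.4,0,0,0,1],[0,0,0,0,1],[0,0,0,0,1],[0,0,0,0,1]]'
python3 -c "
from h import *
go(*cl(-.037,0),.037,3.046)"
```

```text
time: 14.35
ee_pos: [0.496, 0.1177, 0.0375]
eef_rot: [0.048, 0.999, -0.006, 0.012]
ft_force: [-0.2, -0.1, 0.2]
width: 0.0441
time: 15.35
ee_pos: [0.5098, 0.1164, 0.0376]
eef_rot: [0.049, 0.999, -0.006, 0.012]
ft_force: [-0.2, -0.5, -0.2]
width: 0.0005
t 15.35 tcp [0.5098 0.1164 0.0376] clamp-frame [-0.0674 -0.0007] ang 3.044 F [-0.2 -0.5 -0.2] w 0.0005 j [ 0.38  0.45 -0.82  1.92  0.43  0.93  0.82]
shift cm [-3.04  0.07  0.13] turn -0.002
```

```bash
python3 -m jog '[[-0.3,0,0,0,1],[-0.3,0,0,0,1],[-0.3,0,0,0,1],[-0.3,0,0,0,1],[-0.3,0,0,0,1],[-0.3,0,0,0,1],[-0.3,0,0,0,1],[-0.2,0,0,0,1],[0,0,0,0,1],[0,0,0,0,1]]'
python3 - <<'E'
from h import *
go(*cl(-.037,0),.037,3.046)
shot('scene','scene3');shot('wrist','wrist3')
a=cv2.imread('pics/scene3.png')[200:300,220:320]
b=cv2.imread('pics/wrist3.png')
cv2.imwrite('pics/v4.png',cv2.resize(a,None,fx=6,fy=6,interpolation=cv2.INTER_CUBIC))
E
```

```text
time: 16.35
ee_pos: [0.5346, 0.1139, 0.038]
eef_rot: [0.049, 0.999, -0.006, 0.012]
ft_force: [-0.6, -0.6, 0.7]
width: 0.0007
t 16.35 tcp [0.5346 0.1139 0.038 ] clamp-frame [-0.0425 -0.0008] ang 3.044 F [-0.6 -0.6  0.7] w 0.0007 j [ 0.37  0.49 -0.8   1.86  0.45  0.96  0.83]
shift cm [-0.55  0.08  0.12] turn -0.002
```

View pics/v4.png

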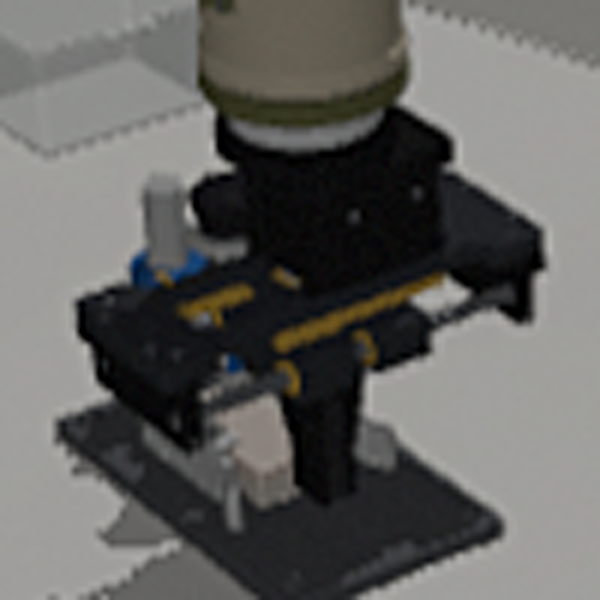

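```bash
python3 -m jog '[[-0.1,0,0,0,1],[-0.1,0,0,0,1],[-0.1,0,0,0,1],[-0.1,0,0,0,1],[-0.1,0,0,0,1],[0,0,0,0,1],[0,0,0,0,1],[0,0,0,0,1],[0,0,0,0,1],[0,0,0,0,1]]'
python3 -c "
from h import *
go(*cl(-.0335,0),.037,3.046)"
```

```text
time: 17.45
ee_pos: [0.5397, 0.1133, 0.0382]
eef_rot: [0.049, 0.999, -0.006, 0.012]
ft_force: [-0.2, 0.3, -0.3]
width: 0.0007
t 17.45 tcp [0.5397 0.1133 0.0382] clamp-frame [-0.0374 -0.0008] ang 3.044 F [-0.2  0.3 -0.3] w 0.0007 j [ 0.36  0.5  -0.8   1.85  0.46  0.96  0.84]
shift cm [-0.39  0.09  0.12] turn -0.002
```

```bash
python3 -m jog '[[-0.1,0,0,0,1],[-0.05,0,0,0,1],[0,0,0,0,1],[0,0,0,0,1],[-0.05,0,0,0,1],[-0.05,0,0,0,1],[0,0,0,0,1],[-0.05,0,0,0,1],[-0.05,0,0,0,1],[-0.05,0,0,0,1]]'
python3 -c "
from h import *
go(*cl(-.0335,0),.037,3.046)"
```

```text
time: 18.45
ee_pos: [0.542, 0.1132, 0.038]
eef_rot: [0.048, 0.999, -0.006, 0.01]
ft_force: [-5.9, 0.4, 4.7]
width: 0.0005
t 18.45 tcp [0.542  0.1132 0.038 ] clamp-frame [-0.0351 -0.0007] ang 3.045 F [-5.9  0.4  4.7] w 0.0005 j [ 0.36  0.51 -0.8   1.84  0.46  0.97  0.84]
shift cm [-0.16  0.07  0.1 ] turn -0.001
```

Contact at about 6 N, but the slab stop and the gripper body meeting the plunger could both explain it. I'll back off and look from close above.

```bash
python3 -m jog '[[1,0,0,0,1],[1.5,0,0,0,1],[1.5,0,-1,0,1],[0,0,-3,0,1],[0,0,-4,0,1],[0,0,-4,0,1],[0,0,-4,0,1],[0,0,-3,0.1,1],[0,0,0,0.14,1],[0,0,0,0.14,1]]'
python3 -m jog '[[0,0,0,0.14,1],[0,0,0,0.14,1],[0,0,0,0.14,1],[0,0,0,0.14,1],[0,0,0,0.14,1],[0,0,0,0.14,1],[0,0,0,0.14,1],[0,0,0,0.1,1],[0,0,0,0,1],[0,0,0,0,1]]'
python3 -c "
from h import *
go(*cl(-.03,-.083),.23,1.475)"
```

```text
time: 19.45
ee_pos: [0.4943, 0.1203, 0.2338]
eef_rot: [0.241, 0.971, -0.004, 0.015]
ft_force: [-0.4, -0.1, 0.3]
width: 0.0004
time: 20.45
ee_pos: [0.4931, 0.121, 0.234]
eef_rot: [0.721, 0.692, 0.007, 0.02]
ft_force: [-0.6, -0.5, 0.1]
width: 0.0005
t 20.45 tcp [0.4931 0.121  0.234 ] clamp-frame [-0.0845  0.0023] ang 1.529 F [-0.6 -0.5  0.1] w 0.0005 j [ 0.41  0.12 -0.81  1.77  0.13  1.26 -0.47]
shift cm [-8.8   4.96  0.75] turn 0.054
```

```bash
python3 -m jog '[[-1.5,0.8,0,0.05,1],[-1.5,0.8,0,0,1],[-1.5,0.9,0,0,1],[-1.5,0.9,0,0,1],[-1.5,0.8,0,0,1],[-0.8,0.5,0,0,1],[0,0,0,0,1],[0,0,0,0,1],[0,0,0,0,1],[0,0,0,0,1]]'
python3 - <<'E'
from h import *
go(*cl(-.03,-.083),.23,1.475)
shot('wrist','wrist4')
for n,p in dict(rearL=(-.024,.025,.03),rearR=(-.024,-.025,.03),railL=(-.012,.0265,.0365),railR=(-.012,-.0265,.0365),platL=(-.1,.056,.01),platR=(-.1,-.056,.01),mouthL=(-.035,.035,.03),mouthR=(-.035,-.035,.03),knob=(.022,0,.148)).items():
    print(n,proj('wrist4',[*cl(*p[:2]),p[2]]).round(1))
E
```

```text
time: 21.45
ee_pos: [0.5356, 0.0267, 0.237]
eef_rot: [0.738, 0.674, 0.008, 0.021]
ft_force: [-0.3, 0.9, -0.4]
width: 0.0002
t 21.45 tcp [0.5356 0.0267 0.237 ] clamp-frame [-0.0332 -0.0875] ang 1.479 F [-0.3  0.9 -0.4] w 0.0002 j [ 0.51  0.18 -0.73  1.71  0.15  1.27 -0.34]
shift cm [0.46 0.29 0.71] turn 0.004
rearL [321.6  89.9]
rearR [321.3 143.3]
railL [335.3  87.9]
railR [334.7 145.5]
platL [242.3  62.2]
platR [244.2 174.1]
mouthL [309.5  79.2]
mouthR [309.4 154. ]
knob [403.8 117.7]
```

View pics/wrist4.png

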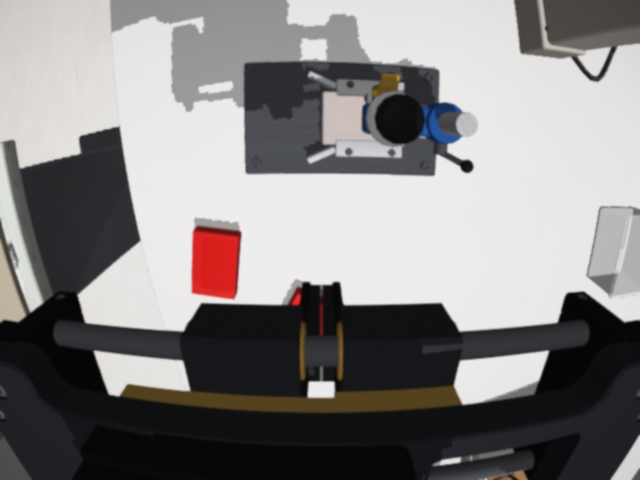

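```bash
python3 - <<'E'
import cv2
a=cv2.imread('pics/wrist4.png')[55:180,240:380]
cv2.imwrite('pics/v5.png',cv2.resize(a,None,fx=5.7,fy=4.8,interpolation=cv2.INTER_CUBIC) if 0 else cv2.resize(a[10:110],None,fx=5.7,fy=5.7,interpolation=cv2.INTER_CUBIC))
g=cv2.imread('pics/wrist4.png')
print(g[115,310:335].tolist());print(g[115,238:252].mean(1).tolist());print(g[87,328:345].mean(1).tolist());print(g[151,328:345].mean(1).tolist())
print(g[115,425:450].mean(1).tolist(), g[70,425:450].mean(1).tolist())
E
```

```text
[[85, 79, 77], [84, 78, 76], [84, 78, 77], [84, 79, 77], [85, 79, 78], [85, 80, 78], [85, 79, 77], [84, 78, 76], [78, 73, 72], [67, 63, 61], [58, 55, 55], [72, 73, 74], [110, 112, 117], [149, 153, 159], [177, 181, 187], [185, 190, 196], [187, 192, 198], [187, 191, 198], [188, 192, 199], [188, 192, 199], [187, 192, 198], [187, 191, 199], [186, 190, 199], [185, 189, 201], [185, 190, 203]]
[235.33333333333334, 235.33333333333334, 235.33333333333334, 235.33333333333334, 232.33333333333334, 213.33333333333334, 150.66666666666666, 91.0, 78.66666666666667, 79.66666666666667, 79.33333333333333, 79.66666666666667, 79.33333333333333, 78.66666666666667]
[75.0, 77.66666666666667, 80.0, 85.66666666666667, 94.33333333333333, 102.66666666666667, 103.33333333333333, 94.33333333333333, 91.66666666666667, 105.0, 117.33333333333333, 121.0, 121.33333333333333, 122.0, 121.66666666666667, 122.0, 121.66666666666667]
[207.66666666666666, 209.33333333333334, 211.0, 211.0, 206.0, 194.66666666666666, 182.66666666666666, 170.66666666666666, 181.0, 200.66666666666666, 208.66666666666666, 210.66666666666666, 210.33333333333334, 210.0, 209.0, 206.0, 185.66666666666666]
[78.0, 74.33333333333333, 58.666666666666664, 46.0, 50.666666666666664, 65.0, 79.33333333333333, 86.0, 88.66666666666667, 82.0, 68.66666666666667, 57.333333333333336, 55.0, 55.333333333333336, 57.0, 63.0, 68.66666666666667, 73.33333333333333, 76.33333333333333, 75.33333333333333, 75.66666666666667, 76.66666666666667, 75.33333333333333, 75.0, 74.66666666666667] [71.0, 70.33333333333333, 70.0, 70.0, 70.33333333333333, 71.0, 72.33333333333333, 73.33333333333333, 73.66666666666667, 74.66666666666667, 78.66666666666667, 87.66666666666667, 108.66666666666667, 151.66666666666666, 199.33333333333334, 227.0, 233.0, 233.33333333333334, 233.33333333333334, 233.0, 233.33333333333334, 233.0, 233.0, 233.0, 233.0]
```

View pics/v5.png

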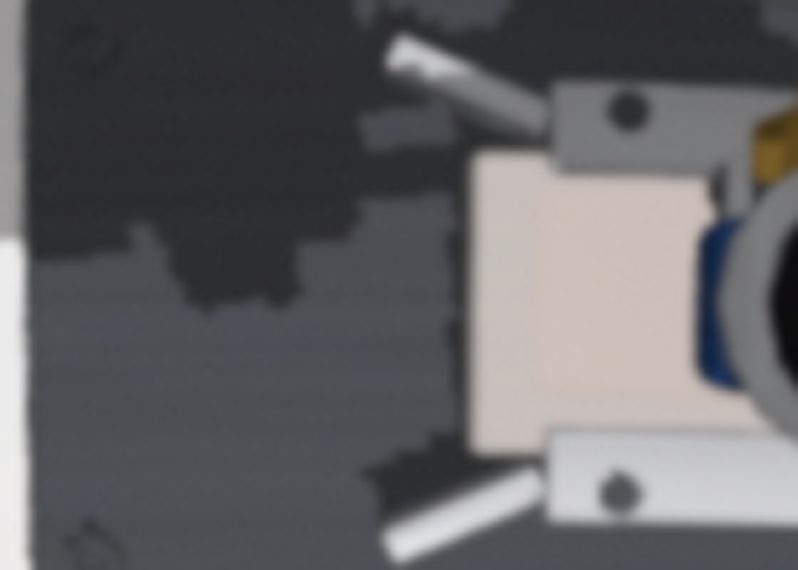

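The slab's rear edge is at column 322.4 and the rails begin at about 336, a gap of 13.6 px against 13.5 px predicted for home. So the slab is home within about 0.5 mm. Next, the knob.

```bash
python3 -c "
from h import *
go(*cl(.022,0),.21,1.475)
for z in (.135,.14,.145,.15,.155,.16): print(z,proj('wrist4',[*cl(.022,0),z]).round(1), proj('wrist4',[*cl(.005,0),z]).round(1), proj('wrist4',[*cl(.039,0),z]).round(1))
g=cv2.imread('pics/wrist4.png');print(g[119,362:430].mean(1).astype(int).tolist())"
```

```text
t 21.5 tcp [0.5356 0.0267 0.237 ] clamp-frame [-0.0332 -0.0874] ang 1.479 F [-0.4 -0.3  0.1] w 0.0002 j [ 0.51  0.18 -0.73  1.71  0.15  1.27 -0.34]
shift cm [8.76 5.45 2.79] turn 0.004
0.135 [398.7 117.6] [373.3 116.5] [423.2 119. ]
0.14 [400.6 117.6] [374.7 116.5] [425.6 119.1]
0.145 [402.6 117.6] [376.2 116.4] [428.  119.2]
0.15 [404.6 117.7] [377.8 116.4] [430.5 119.3]
0.155 [406.8 117.7] [379.4 116.4] [433.2 119.4]
0.16 [409.  117.7] [381.  116.3] [435.9 119.5]
[91, 51, 43, 61, 86, 107, 115, 117, 117, 120, 120, 115, 90, 51, 19, 13, 12, 13, 13, 14, 14, 14, 14, 16, 17, 16, 16, 17, 16, 17, 15, 14, 16, 16, 15, 15, 15, 14, 16, 15, 16, 15, 15, 14, 13, 14, 14, 14, 15, 14, 14, 15, 15, 16, 16, 21, 23, 22, 23, 21, 21, 28, 43, 56, 50, 42, 49, 66]
```

```bash
python3 -m jog '[[1.3,0.8,0,0,1],[1.5,0.9,0,0,1],[1.5,0.9,0,0,1],[1.5,0.9,0,0,1],[1.5,0.9,0,0,1],[1,0.6,0,0,1],[0.3,0.2,0,0,1],[0,0,0,0,1],[0,0,0,0,1],[0,0,0,0,1]]'
python3 -c "
from h import *
go(*cl(.022,0),.18,1.475)
print(Rn.from_quat(r.read_state()['eef_rot']).as_matrix()[:,2])"
```

```text
time: 22.5
ee_pos: [0.5955, 0.1125, 0.2381]
eef_rot: [0.737, 0.675, 0.008, 0.022]
ft_force: [-0.2, -0.6, -0.1]
width: 0.0004
t 22.5 tcp [0.5955 0.1125 0.2381] clamp-frame [0.0182 0.0037] ang 1.483 F [-0.2 -0.6 -0.1] w 0.0004 j [ 0.31  0.36 -0.75  1.52  0.28  1.33 -0.55]
shift cm [-0.26  0.13  5.83] turn 0.008
[ 0.04038259 -0.02175178 -0.9989475 ]
```

```bash
python3 -m jog '[[-0.2,0.05,1,0,1],[0,0,1.5,0,1],[0,0,1.5,0,1],[0,0,1,0,1],[0,0,0.3,0,1],[0,0,0.1,0,1],[0,0,0,0,1],[0,0,0,0,1],[0,0,0,0,1],[0,0,0,0,1]]'
python3 -c "
from h import *
go(*cl(.021,0.0005),.165,1.475)"
```

```text
time: 23.5
ee_pos: [0.5977, 0.107, 0.1791]
eef_rot: [0.738, 0.674, 0.007, 0.022]
ft_force: [-0.0, 0.4, -0.0]
width: 0.0003
t 23.5 tcp [0.5977 0.107  0.1791] clamp-frame [ 0.0209 -0.0016] ang 1.48 F [-0.   0.4 -0. ] w 0.0003 j [ 0.31  0.4  -0.73  1.6   0.32  1.22 -0.57]
shift cm [ 0.24 -0.05  1.41] turn 0.005
```

Tips are at 0.157. Descending in 2 mm rows to feel for contact.

```bash
python3 -m jog '[[0.2,0,0.2,0,1],[0,0,0.2,0,1],[0,0,0.2,0,1],[0,0,0.2,0,1],[0,0,0.2,0,1],[0,0,0.2,0,1],[0,0,0.2,0,1],[0,0,0,0,1],[0,0,0,0,1],[0,0,0,0,1]]'
python3 -m jog '[[0,0,0.15,0,1],[0,0,0.15,0,1],[0,0,0.15,0,1],[0,0,0.15,0,1],[0,0,0.15,0,1],[0,0,0.15,0,1],[0,0,0,0,1],[0,0,0,0,1],[0,0,0,0,1],[0,0,0,0,1]]'
python3 -c "
from h import *
go(*cl(.022,0),.135,1.475)"
```

```text
time: 24.5
ee_pos: [0.5986, 0.1089, 0.1641]
eef_rot: [0.738, 0.674, 0.007, 0.022]
ft_force: [0.2, -0.8, 0.2]
width: 0.0008
time: 25.5
ee_pos: [0.599, 0.109, 0.1557]
eef_rot: [0.738, 0.674, 0.007, 0.022]
ft_force: [-2.2, -0.3, 4.2]
width: 0.0003
t 25.5 tcp [0.599  0.109  0.1557] clamp-frame [0.022  0.0005] ang 1.481 F [-2.2 -0.3  4.2] w 0.0003 j [ 0.3   0.43 -0.72  1.62  0.34  1.18 -0.59]
shift cm [-0.01 -0.09  2.06] turn 0.006
```

```bash
python3 -m jog '[[0,0,0.2,0,1],[0,0,0.2,0,1],[0,0,0.2,0,1],[0,0,0.2,0,1],[0,0,0.2,0,1],[0,0,0.2,0,1],[0,0,0.2,0,1],[0,0,0,0,1],[0,0,0,0,1],[0,0,0,0,1]]'
python3 -c "
from h import *
go(*cl(.022,0),.135,1.475)"
```

```text
time: 26.5
ee_pos: [0.5991, 0.109, 0.1425]
eef_rot: [0.738, 0.675, 0.007, 0.023]
ft_force: [-4.6, -0.4, 7.9]
width: 0.0006
t 26.5 tcp [0.5991 0.109  0.1425] clamp-frame [0.0222 0.0005] ang 1.481 F [-4.6 -0.4  7.9] w 0.0006 j [ 0.29  0.44 -0.72  1.63  0.35  1.16 -0.6 ]
shift cm [-0.04 -0.05  0.75] turn 0.006
```

```bash
python3 -m jog '[[0,0,0.12,0,1],[0,0,0.12,0,1],[0,0,0.12,0,1],[0,0,0.12,0,1],[0,0,0.12,0,1],[0,0,0.12,0,1],[0,0,0.12,0,1],[0,0,0.1,0,1],[0,0,0,0,1],[0,0,0,0,1]]'
python3 -c "
from h import *
go(*cl(.022,0),.13,1.475)"
```

```text
time: 27.5
ee_pos: [0.5991, 0.1091, 0.1408]
eef_rot: [0.738, 0.674, 0.006, 0.025]
ft_force: [-4.8, -1.8, 9.4]
width: 0.0005
t 27.5 tcp [0.5991 0.1091 0.1408] clamp-frame [0.0221 0.0007] ang 1.48 F [-4.8 -1.8  9.4] w 0.0005 j [ 0.29  0.44 -0.71  1.63  0.36  1.16 -0.6 ]
shift cm [-0.04 -0.06  1.08] turn 0.005
```

```bash
python3 -m jog '[[0,0,0.18,0,1],[0,0,0.18,0,1],[0,0,0.18,0,1],[0,0,0.18,0,1],[0,0,0.18,0,1],[0,0,0.18,0,1],[0,0,0.18,0,1],[0,0,0.18,0,1],[0,0,0.18,0,1],[0,0,0.18,0,1]]'
python3 -c "
from h import *
go(*cl(.022,0),.13,1.475)"
```

```text
time: 28.5
ee_pos: [0.5994, 0.1094, 0.1329]
eef_rot: [0.738, 0.674, 0.005, 0.028]
ft_force: [-12.4, -3.3, 22.3]
width: 0.0002
t 28.5 tcp [0.5994 0.1094 0.1329] clamp-frame [0.0224 0.0009] ang 1.48 F [-12.4  -3.3  22.3] w 0.0002 j [ 0.28  0.45 -0.71  1.64  0.37  1.14 -0.62]
shift cm [-0.08 -0.05  0.29] turn 0.005
```

```bash
python3 -m jog '[[0,0,0.18,0,1],[0,0,0.18,0,1],[0,0,0.18,0,1],[0,0,0.18,0,1],[0,0,0,0,1],[0,0,0,0,1],[0,0,0,0,1],[0,0,0,0,1],[0,0,0,0,1],[0,0,0,0,1]]'
python3 -c "
from h import *
go(*cl(.022,0),.13,1.475)"
```

```text
time: 29.5
ee_pos: [0.5991, 0.1094, 0.1349]
eef_rot: [0.738, 0.674, 0.004, 0.031]
ft_force: [-3.4, -0.3, 6.3]
width: 0.0005
t 29.5 tcp [0.5991 0.1094 0.1349] clamp-frame [0.0222 0.001 ] ang 1.48 F [-3.4 -0.3  6.3] w 0.0005 j [ 0.28  0.45 -0.71  1.64  0.37  1.15 -0.62]
shift cm [-0.08 -0.04  0.49] turn 0.005
```

At 0.1349 the force is only 6 N, against 9.4 N higher up. That suggests the catch carries the plunger, 2 mm above a stop at about 0.1329. I'll lift off and look.

```bash
python3 -m jog '[[0,0,-0.1,0,1],[0,0,-0.1,0,1],[0,0,-0.1,0,1],[0,0,0,0,1],[0,0,0,0,1],[0,0,0,0,1],[0,0,0,0,1],[0,0,0,0,1],[0,0,0,0,1],[0,0,0,0,1]]'
python3 -m jog '[[0,0,-2,0,1],[0,0,-3,0,1],[0,0,-3,0,1],[0,0,-2,0,1],[-2,0,0,0,1],[-3,0,0,0,1],[-3,0,0,0,1],[0,0,0,0,1],[0,0,0,0,1],[0,0,0,0,1]]'
python3 - <<'E'
from h import *
go(*cl(.022,-.083),.235,1.475)
shot('wrist','wrist5')
for z in (.105,.11,.115,.12,.125,.13,.135): print(z,*[proj('wrist5',[*cl(x,y),z]).round(1) for x,y in [(.022,0),(.005,0),(.039,0),(.022,-.017),(.022,.017)]])
for n,p in dict(rear=(-.024,0,.03),rail=(-.012,.0265,.0365),plate=(-.1,0,.01)).items(): print(n,proj('wrist5',[*cl(*p[:2]),p[2]]).round(1))
a=cv2.imread('pics/wrist5.png');c=proj('wrist5',[*cl(0,0),.05]).astype(int);x0=max(c[0]-100,0);y0=max(c[1]-75,0)
cv2.imwrite('pics/v6.png',cv2.resize(a[y0:y0+150,x0:x0+200],None,fx=4,fy=4,interpolation=cv2.INTER_CUBIC));print(x0,y0)
E
```

```text
time: 30.5
ee_pos: [0.5992, 0.1092, 0.1364]
eef_rot: [0.738, 0.674, 0.004, 0.03]
ft_force: [-0.2, 0.1, 0.3]
width: 0.0004
time: 31.5
ee_pos: [0.5863, 0.0328, 0.2433]
eef_rot: [0.737, 0.675, 0.004, 0.03]
ft_force: [0.4, 0.8, -0.6]
width: 0.0003
t 31.5 tcp [0.5863 0.0328 0.2433] clamp-frame [ 0.0167 -0.0766] ang 1.483 F [ 0.4  0.8 -0.6] w 0.0003 j [ 0.44  0.3  -0.72  1.58  0.25  1.31 -0.41]
shift cm [-0.62  0.48  0.88] turn 0.008
0.105 [318.9 127.3] [295.7 127.3] [341.9 127.6] [318.7 150. ] [319.1 104.5]
0.11 [319.2 127.6] [295.6 127.6] [342.6 127.9] [319.  150.7] [319.4 104.4]
0.115 [319.5 127.9] [295.5 127.9] [343.4 128.2] [319.3 151.4] [319.8 104.2]
0.12 [319.9 128.1] [295.4 128.1] [344.2 128.5] [319.7 152.1] [320.1 104. ]
0.125 [320.2 128.4] [295.3 128.4] [345.  128.8] [320.  152.9] [320.5 103.9]
0.13 [320.6 128.8] [295.2 128.8] [345.9 129.1] [320.4 153.7] [320.9 103.7]
0.135 [321.  129.1] [295.  129.1] [346.8 129.4] [320.8 154.5] [321.3 103.5]
rear [265.9 124.6]
rail [278.2  96.1]
plate [193.5 127.1]
190 49
```

View pics/v6.png

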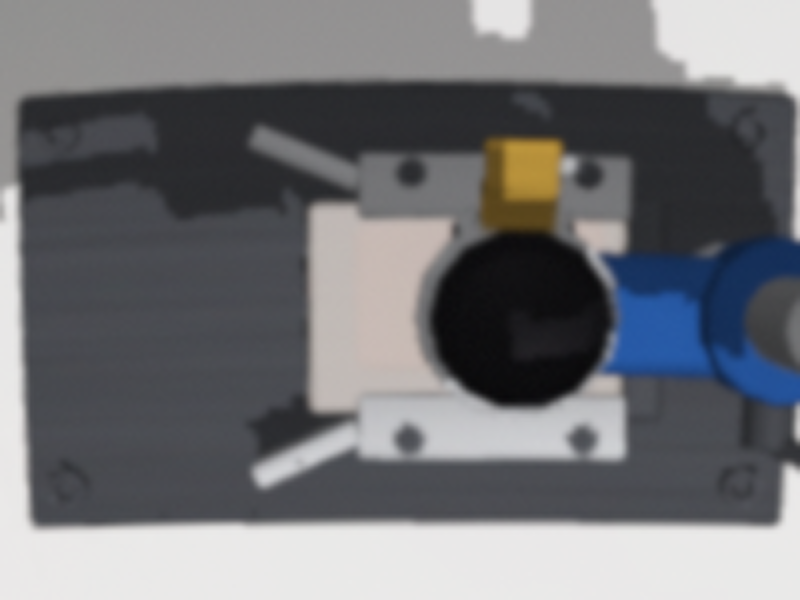

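The knob is down, with its rim at z of about 0.105 (about 0.137 before). The brass catch at crop (525,180) stands over the flange. The slab's front reaches the rail ends, and its rear end (crop column 310) is 12.0 px outside the rails against 12.3 px predicted. Handing in.

```bash
python3 -c "
from h import *
print(r.close_job())"
```

```text
the job is handed in; nothing more can be done
None
```

The slice is in the slot against the end stop, the knob is down with the catch over its flange, and the job is handed in at about 31.5 s. No verdict was given.

- **Slice:** I gripped it by its rear end, set it on the plate, slid it into the rails, and pushed it from behind until the force rose to about 6 N. In the last wrist picture its rear end stands 12.0 px outside the rails, against 12.3 px predicted for fully home. That is agreement to about 0.5 mm, not an exact proof.
- **Knob:** I pressed slowly to its stop. The highest reading was 22 N vertically, with about 13 N sideways because the tool had tilted about 2–3 degrees. The force is only read at the end of each move, so a brief higher peak can't be ruled out.
- **Catch:** After I lifted off, the force read zero and the knob stayed down, its rim about 30 mm lower than before. The catch is seen over the flange, but I had no direct reading of its angle or of the plunger travel.
- **Bystanders:** I never moved near the spray bottle, grinder or screwdriver, and the wrist forces showed no unexpected contact. I did not take a final overview picture to confirm they are unmoved.

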